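Re-pin the vent door of the coil drying cabinet on its stay

TASK

The vent door of the small coil drying cabinet is loose because its stay hangs on the pin by the long slot. Lift the stay off the pin by its black knob, swing the door further open, and drop the middle one of the three round holes over the pin, so that the stay lies flat and fully home and the door is held. Feel for the hole with a light touch (never more than 25 N between stay and pin), and leave the bottle, the bobbin and the toroid where they are.

Things in the scene. Friction and masses are not known exactly. Their poses are not given: they have to be found in the camera images.
- cabinet: Grey sheet-metal coil drying cabinet, fixed to the bench, 150 (x) x 220 (y) x 128 mm high. Origin: centre of its underside on the bench; +x points to its back, -x out of its front, z up. A grey louvred vent door, 210 mm wide, closes the front; its vertical hinge axis is at x = -77, y = +105 mm. The stay lies across the flat top from front to back.
- pin_seat (a point): Middle of the pin plate on the cabinet's top (x -45, y -42, z 133 mm there; axes as the cabinet's), at the height where a seated stay's underside rests. A brass pin 8 mm thick, top 1 mm slightly tapered, stands 8 mm above its shoulder, a white nylon washer. It is clamped in the plate's slot up to 14 mm either way from this point along the cabinet's x, differently every time, not sideways; it stays put.
- stay: Flat steel bar, 4 mm thick, 22 wide, 214 long, 0.11 to 0.18 kg. Origin: on its pivot at the door end, mid-thickness; x along the bar to the knob, z up. A slot 45 x 12 mm is centred at x = 68 mm (the pin is in it at the start), round through holes of 9.5 mm diameter at x = 102, 136, 170 mm, the knob at 196 mm.
- stay_pivot (a point): Pivot of the stay on the door's top edge: with the door shut at x = -6, y = -150 mm from the hinge axis (cabinet's axes); it turns with the door. Here the stay swivels freely about the vertical and lifts about a level cross axis; let go, it falls flat by its own weight.
- stay_knob (a point): Middle of the stay's black knob at its free end, an upright round grip of 16 mm diameter, clear from 5 to 40 mm above the bar's top face; this point is 22 mm above that face (159 mm above the bench while the stay lies flat). It may turn between the fingers.
- stay_middle_hole (a point): Centre of the middle round hole, on the underside of the stay (x = 136, z = -2 mm in the stay's frame); axes as the stay's. Its neighbours are 34 mm away along the bar.
- vent_door (a joint): Opening angle of the vent door in rad: 0 shut, growing as it swings out; about 0.20 at the start, 0.69 with the middle hole on a pin at the middle of the plate (0.58 to 0.79 over the pin's range). The hinge is stiff: about 2 N at the stay moves the door, and it stays where it is left.
- stay_lift (a joint): Angle of the stay about its cross axis in rad: 0 lying flat on the pin's shoulder, growing as the knob rises. Riding on top of the pin by its middle hole region it reads about 0.06; lifting it clear of the pin out of the slot takes 0.10 to 0.16.
- glue_bottle: White squeeze bottle, 42 mm diameter, 137 mm tall, standing on the bench behind the cabinet. Origin: centre of its underside. Bystander.
- bare_bobbin: Small cream coil bobbin, 26 x 39 x 22 mm, lying on the bench at the robot's side of the cabinet. Origin: on its underside. Bystander.
- toroid: Yellow-and-copper wound toroid, 26 x 45 x 10 mm, lying on the cabinet's top near the door's hinge side. Origin: on its underside. Bystander.

How it is judged:
By the outcome, as a careful person would: the job done as asked, in the order asked, and still so for the second after the job is handed in, with the robot touching nothing.
It also fails if it takes over 53 s, if anything falls off the work surface, if the arm or the gripper's body presses on something with over 40 N, if the wrist force passes 120 N, or if a joint passes its speed limit or range.

ROBOT

A 6-joint arm with a two-finger parallel gripper is mounted at the origin on a cart in front of the work surface, level with it; the furniture and walls round the work are solid. World frame = base frame: x ahead of the robot, y to its left, z up, the work surface at z = 0. Lengths are in m, angles in rad, forces in N, time in s.
With the tool pointing down it reaches from about 0.35 to 0.775 m from the base axis. Payload 7.3 kg.
Tool frame: the origin (TCP) lies on the centre line of the jaws, within the pads' length; the fingertips stand 11 mm ahead of it and the grasp point (between the pads) lies 8 mm behind it; z points along the fingers, y is the direction in which the jaws open and shut (so a half turn about z gives the same grasp; the last joint's range is limited). The gripper opens to 92 mm and grips with 3 to 60 N. Pads are 19 mm wide; open, the fingers measure 130 mm over their backs; the gripper's body (75 mm by 190 mm) begins 47 mm behind the grasp point.
Start: joints at [-1.469, 0.342, 1.524, -0, 1.275, -0.146], TCP at [0.129, -0.509, 0.198] pointing down, gripper open.
Joint ranges: [-2.53, 2.53], [-0.77, 2.02], [0.04, 2.7], [-1, 4.14], [0.28, 2.66], [-3.11, 3.11]. Speed limits (rad/s): [2.57, 2.57, 3.14, 3.14, 3.14, 3.14].

INTERFACE

Orientations are given as [roll, pitch, yaw] about the fixed x, y, z axes, in that order (R = Rz(yaw) Ry(pitch) Rx(roll)).
In Python, from cell import robot gives the robot as it stands.
- The arm moves only by the tool jog_arm, never from a script. Its argument "deltas" is one flat list of numbers, 6 for each row, row after row: the shift along the world's x, y, z in units of 0.1 m (1.0 is 0.1 m), then the turn, a rotation vector about the world's x, y, z in units of 90 degrees (1.0 is 90 degrees). A call has 1 to 5 rows; each row is the pose to reach, as a shift and turn from the pose commanded when the call began; what a row does not reach only later rows make up. A row lasts 1/12 s, in which the tool goes at most 41.7 mm and 7.16 degrees, less where a joint would pass 70% of its speed; a pose out of reach is approached as far as the arm can. A call with a number of a shift or a turn outside -1 to 1 is refused whole. A call with a gripper value outside its range is refused whole. "claw" is the opening, from 0 (shut) to 1 (fully open), set as the call begins (left out, the last holds). The fingers move at their own pace and stop on an object; "newtons" is the grip in N (left out, the last holds). Time passes only in rows, so rows that repeat a pose let the fingers close. It gives the time, the measured TCP pose, the force and the opening at its end, in the units of the state.
- robot.observe(): the state, without advancing time (a new reading comes with each control period).
- robot.read_camera(name): name is "side" or "top" or "wrist"; returns the picture (384x512x3 uint8, red, green, blue); there is no depth.
- robot.camera_params(name): a dict with "fx", "fy", "cx", "cy" (pixels), "k1" (the pictures are not rectified: a ray, as slopes to the right and down, at radius r is drawn at 1 + k1 r^2 times it, then the intrinsics apply), "R" (3x3) and "t" (3): a world point X has camera coordinates R X + t. Camera axes: x right, y down, z forward; pixel columns grow to the right and rows downward; lengths in m; the calibration is good to about 2 mm. A picture is of the moment at which its call begins: read the wrist's pose just before it. camera_params takes no time and is no camera call; for the wrist camera it gives the pose at the moment of the call.
- robot.hand_in(): hands the job in, once; it reports no verdict.
The state is a dict: "time": time; "qpos": joint angles; "qvel": joint speeds; "joint_efforts": joint torques, N m; "tool_pos": TCP position; "tool_rot": TCP orientation; "contact_force": force on the tool from outside, world axes, zero at the start; "torque": the same for the moment, N m; "opening": finger opening in m.
Only numpy, scipy, OpenCV 4.12 (cv2) and the standard library are available. Lean on these libraries where they do the work, as an engineer would, in place of code of your own. Each camera call takes 0.05 s, during which the arm holds its last target. There are 200 camera calls.

## Working session

There is one attempt and no reset: what is moved stays moved. The work goes in short steps, Python scripts to look and compute and a tool call to move; the robot and the scene stay as the last step left them, time stands still between calls to the robot, and variables do not carry over. Pictures are saved under pics/ and viewed, about 8 in all and at most 12, crops included, and the job is handed in when it is done.

Besides the shell and the picture viewer there is one more tool, called after "Request:" as a command line: name --argument value ..., lists and objects as JSON in quotes. jog_arm: Moves the arm, as the interface text tells. Its arguments: {"type":"object","properties":{"deltas":{"type":"array","items":{"type":"number"}},"claw":{"type":"number"},"newtons":{"type":"number"}},"required":["deltas"]}

```bash
mkdir -p pics
cat > h.py <<'E'
import numpy as np, cv2
from cell import robot
def shot(n,name):
    p=robot.camera_params(n); im=robot.read_camera(n)
    cv2.imwrite(f'pics/{name}.png',im[:,:,::-1]); np.save(f'pics/{name}.npy',p,allow_pickle=True); return im,p
def load(name): return np.load(f'pics/{name}.npy',allow_pickle=True).item()
def ray(p,u,v):
    K=np.array([[p['fx'],0,p['cx']],[0,p['fy'],p['cy']],[0,0,1.]])
    s=cv2.undistortPoints(np.array([[[u,v]]],float),K,np.array([p['k1'],0,0,0.]))[0,0]
    R=np.array(p['R']);t=np.array(p['t'])
    d=R.T@np.array([s[0],s[1],1]); return -R.T@t,d/np.linalg.norm(d)
def atz(p,u,v,z):
    c,d=ray(p,u,v); return c+d*(z-c[2])/d[2]
def tri(obs):
    A=np.zeros((3,3));b=np.zeros(3)
    for p,u,v in obs:
        c,d=ray(p,u,v);M=np.eye(3)-np.outer(d,d);A+=M;b+=M@c
    return np.linalg.solve(A,b)
def proj(p,X):
    c=np.array(p['R'])@X+np.array(p['t']);s=c[:2]/c[2];s=s*(1+p['k1']*(s@s))
    return np.array([p['fx']*s[0]+p['cx'],p['fy']*s[1]+p['cy']])
E
python3 - <<'E'
from h import *
a,_=shot('side','s0');b,_=shot('top','t0')
for n in('s0','t0'):
    p=load(n);c,_=ray(p,256,192);print(n,p['fx'],c)
cv2.imwrite('pics/t0b.png',cv2.resize(b,(800,600),interpolation=cv2.INTER_CUBIC)[:,:,::-1])
cv2.imwrite('pics/s0b.png',cv2.resize(a,(800,600),interpolation=cv2.INTER_CUBIC)[:,:,::-1])
print(robot.observe())
E
```

```text
s0 397.4689085819227 [ 0.44710005 -0.40506091  0.57495878]
t0 500.113249528875 [0.27903345 0.31318068 1.16802051]
{'time': 0.1, 'qpos': array([-1.46898414e+00,  3.42655652e-01,  1.52487364e+00,  1.20766306e-05,
        1.27537528e+00, -1.45991565e-01]), 'qvel': array([-0.00044491, -0.00089666, -0.00281922,  0.00066759,  0.00188549,
        0.00029265]), 'joint_efforts': array([ 1.37299503e-03, -4.32005739e+01, -2.44692993e+01,  7.18665076e-02,
        5.25779079e-02, -5.07903155e-05]), 'tool_pos': array([ 0.12876139, -0.50858369,  0.19752982]), 'tool_rot': array([-3.14029637e+00, -2.02275410e-04,  2.47800096e-01]), 'contact_force': array([ 0.16193805, -0.78229949,  0.57928912]), 'torque': array([ 0.03538983,  0.02368597, -0.02754436]), 'opening': 0.09153882260346435}
```

View pics/t0b.png

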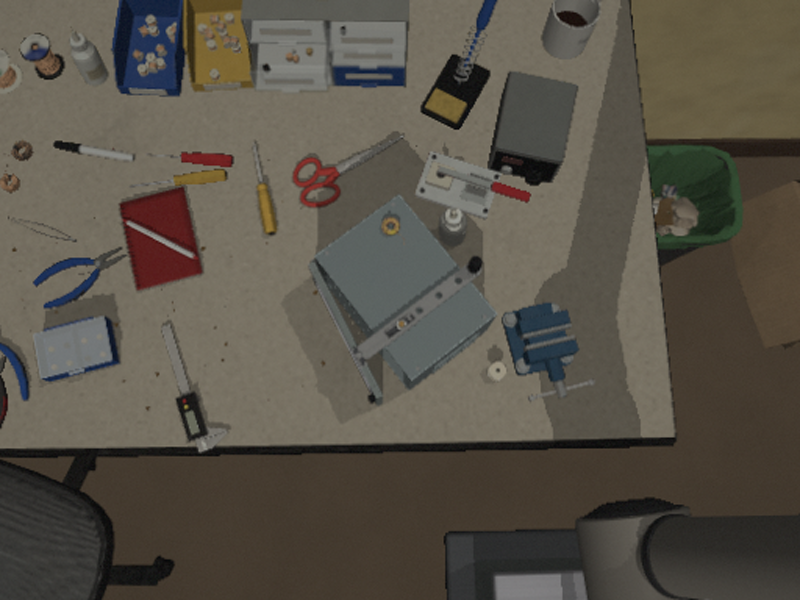

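View pics/s0b.png

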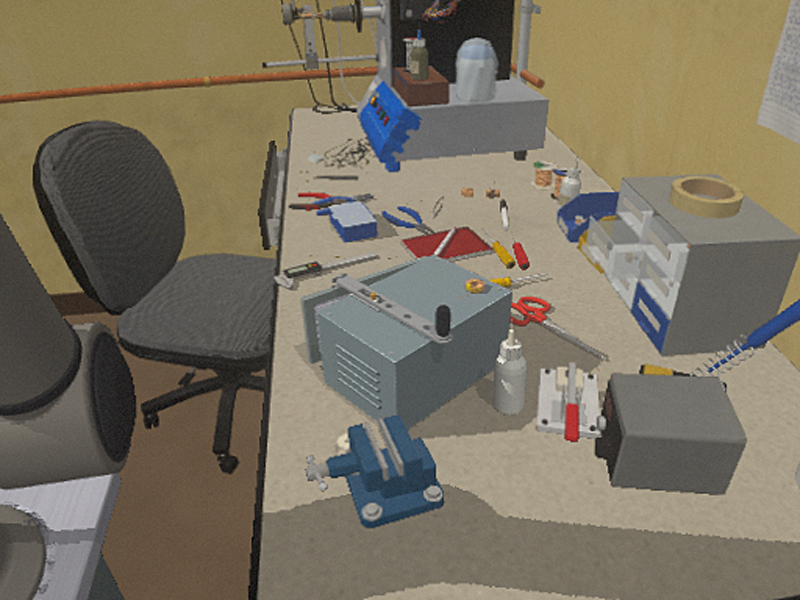

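The top view shows the stay from about (362,355) to the knob at (475,264), with the pin in the slot near (403,324), in enlarged pixels. In the side view the knob is at about (442,320) and the pin near (376,296). I'll crop both views closer.

Run:
```python
import cv2,numpy as np
t=cv2.imread('pics/t0.png')[115:275,190:330];s=cv2.imread('pics/s0.png')[160:280,185:345]
t=cv2.resize(t,None,fx=2.5*1.5,fy=2.5*1.5,interpolation=cv2.INTER_CUBIC)[:600]
t=cv2.resize(cv2.imread('pics/t0.png')[140:260,195:325],None,fx=5,fy=5,interpolation=cv2.INTER_CUBIC)
s=cv2.resize(cv2.imread('pics/s0.png')[165:225,195:305],None,fx=7,fy=7,interpolation=cv2.INTER_CUBIC)
cv2.imwrite('pics/tc.png',t);cv2.imwrite('pics/sc.png',s);print(t.shape,s.shape)
```

```text
(600, 650, 3) (420, 770, 3)
```

View pics/tc.png

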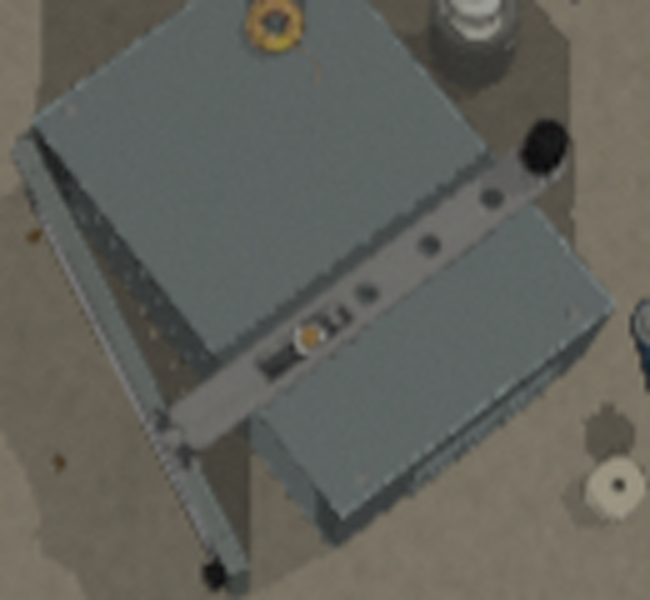

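View pics/sc.png

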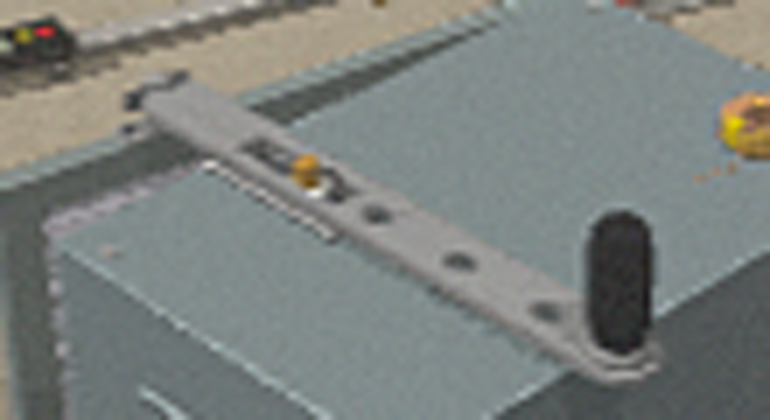

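```bash
cat > fit.py <<'E'
from h import *
from scipy.optimize import least_squares
T=load('t0');S=load('s0')
tp=lambda x,y:(195+(x+.5)/5-.5,140+(y+.5)/5-.5)
sp=lambda x,y:(195+(x+.5)/7-.5,165+(y+.5)/7-.5)
def c2w(q,P): c,s=np.cos(q[2]),np.sin(q[2]);return np.array([q[0]+c*P[0]-s*P[1],q[1]+s*P[0]+c*P[1],P[2]])
def piv(q,a): # door opens: front is -x, hinge at +y; a>0 swings free end out to -x
    # rotate by -a about z: (-.006,-.150)->x more negative
    c,s=np.cos(-a),np.sin(-a); return np.array([-.077+c*-.006-s*-.150,.105+s*-.006+c*-.150])
def stay(q,r,z): # point on stay at r; q[3]=door,q[4]=stay yaw in cabinet
    p=piv(q,q[3]);return c2w(q,[p[0]+r*np.cos(q[4]),p[1]+r*np.sin(q[4]),z])
if __name__=='__main__':
    ht=[(367,293),(429,245),(492,198)];hs=[(377,214),(459,262),(547,312)]
    for a,b in zip(ht,hs): print('hole',tri([(T,*tp(*a)),(S,*sp(*b))]).round(4))
    print('pin',tri([(T,*tp(310,335)),(S,*sp(307,160))]).round(4))
    print('knobtop',tri([(T,*tp(549,140)),(S,*sp(621,218))]).round(4))
    for n,x,y in(('FR',338,518),('BR',612,303),('FL',38,122)): print(n,atz(T,*tp(x,y),.128).round(4))
    def res(q):
        o=[]
        for r,a,b in zip((.102,.136,.170),ht,hs):
            o+=list(proj(T,stay(q,r,.137))-tp(*a))+list(proj(S,stay(q,r,.1365))-sp(*b))
        o+=list(proj(S,stay(q,.196,.159))-sp(620,283))
        pin=c2w(q,[-.045+q[5],-.042,.141]);o+=list(proj(T,pin)-tp(310,335))+list(proj(S,pin)-sp(307,160))
        for P,m in(([-.075,-.11,.128],(338,518)),([.075,-.11,.128],(612,303)),([-.075,.11,.128],(38,122))): o+=list(proj(T,c2w(q,P))-tp(*m))
        return o
    b=None
    for y0 in np.arange(-3,3.2,.7):
        f=least_squares(res,[.4,.45,y0,.2,.1,0],x_scale=[.1,.1,.5,.3,.3,.01])
        if b is None or f.cost<b.cost:b=f
    print(b.x.round(4),b.cost);print(np.round(b.fun,1));np.save('q.npy',b.x);q=b.x
    print('knob',stay(q,.196,.159),'pin',c2w(q,[-.045+q[5],-.042,.133]),'hinge',c2w(q,[-.077,.105,0]),'pivot',stay(q,0,.135),'stay yaw world',q[2]+q[4])
E
python3 fit.py
```

```text
hole [0.5087 0.2637 0.1361]
hole [0.5291 0.2367 0.1355]
hole [0.5494 0.2091 0.1354]
pin [0.4904 0.2883 0.1408]
knobtop [0.5641 0.1888 0.1775]
FR [0.415  0.2781 0.128 ]
BR [0.5047 0.159  0.128 ]
FL [0.5895 0.4037 0.128 ]
[ 0.5474  0.2819 -0.9362  0.182  -0.0041  0.006 ] 3.6016809690162144
[ 0.1  0.   0.3 -0.2  0.4  0.2  0.3 -0.3  0.3  0.2  0.  -0.4 -0.3 -0.4
 -0.   0.   0.1 -0.1  0.5  0.3  1.3  0.6 -1.7 -0.8]
knob [0.56433083 0.18761842 0.159     ] pin [0.49047084 0.28835008 0.133     ] hinge [0.58629581 0.40613794 0.        ] pivot [0.44877736 0.34593266 0.135     ] stay yaw world -0.9402842019109969
```

Request:
jog_arm --deltas '[0.2,0.33,0.1,0,0,0.06,0.4,0.66,0.1,0,0,0.12,0.6,1.0,0.1,0,0,0.18,0.6,1.0,0.1,0,0,0.18]' --claw 0.5 --newtons 30

```text
time: 0.43
tool_pos: [0.191, -0.4033, 0.2079]
tool_rot: [-3.138, -0.003, 0.538]
contact_force: [-0.0, 0.2, -0.5]
opening: 0.0696
```

```bash
cat > plan.py <<'E'
from fit import *
q=np.load('q.npy');h=.159
pin=c2w(q,[-.045+q[5],-.042,0])[:2]
from scipy.optimize import brentq
P=lambda a:c2w(q,[*piv(q,a),0])[:2]
for L in(.068,.102,.136):
    try:
        a=brentq(lambda a:np.linalg.norm(P(a)-pin)-L,-.1,1.2);d=pin-P(a);y=np.arctan2(d[1],d[0])
        print(L,'door',round(a,3),'pivot',P(a).round(4),'stayyaw',round(y,4),'knob',(P(a)+.196*np.array([np.cos(y),np.sin(y)])).round(4))
    except Exception as e:print(L,e)
E
python3 plan.py
```

```text
0.068 door 0.161 pivot [0.4501 0.3431] stayyaw -0.9347 knob [0.5665 0.1854]
0.102 door 0.396 pivot [0.4391 0.3765] stayyaw -1.0434 knob [0.5378 0.2071]
0.136 door 0.641 pivot [0.4363 0.4131] stayyaw -1.1614 knob [0.5144 0.2333]
```

Request:
jog_arm --deltas '[0.2,0.33,0.1,0,0,0.06,0.4,0.66,0.1,0,0,0.12,0.6,1.0,0.1,0,0,0.18]'

```text
time: 0.68
tool_pos: [0.2492, -0.3081, 0.2182]
tool_rot: [3.141, 0.0, 0.816]
contact_force: [0.9, -0.6, -0.4]
opening: 0.0498
```

Request:
jog_arm --deltas '[0.2,0.33,0.1,0,0,0.06,0.4,0.66,0.1,0,0,0.12,0.6,1.0,0.1,0,0,0.18]'

```text
time: 0.93
tool_pos: [0.3094, -0.2077, 0.2285]
tool_rot: [3.14, 0.0, 1.1]
contact_force: [0.8, -0.6, 0.1]
opening: 0.046
```

Request:
jog_arm --deltas '[0.2,0.33,0.1,0,0,0.06,0.4,0.66,0.1,0,0,0.12,0.6,1.0,0.1,0,0,0.18]'

```text
time: 1.18
tool_pos: [0.3696, -0.1075, 0.2386]
tool_rot: [3.14, 0.001, 1.383]
contact_force: [0.7, -1.8, -0.6]
opening: 0.0458
```

Request:
jog_arm --deltas '[0.2,0.33,0.1,0,0,0.06,0.4,0.66,0.1,0,0,0.12,0.6,1.0,0.1,0,0,0.18]'

```text
time: 1.43
tool_pos: [0.4297, -0.0072, 0.2485]
tool_rot: [3.141, 0.001, 1.666]
contact_force: [1.4, -2.1, 0.6]
opening: 0.046
```

Request:
jog_arm --deltas '[0.2,0.33,0.1,0,0,0.06,0.4,0.66,0.1,0,0,0.12,0.6,1.0,0.1,0,0,0.18,0.6,1.0,0.1,0,0,0.18,0.6,1.0,0.1,0,0,0.18]'

```text
time: 1.85
tool_pos: [0.489, 0.0925, 0.2572]
tool_rot: [-3.14, -0.0, 1.947]
contact_force: [-0.3, 0.4, 0.1]
opening: 0.0457
```

Request:
jog_arm --deltas '[0.25,0.32,-0.1,0,0,0.05,0.5,0.64,-0.2,0,0,0.1,0.75,0.95,-0.3,0,0,0.16,0.75,0.95,-0.3,0,0,0.16,0.75,0.95,-0.3,0,0,0.16]'

```text
time: 2.27
tool_pos: [0.5636, 0.1857, 0.2259]
tool_rot: [-3.138, -0.001, 2.195]
contact_force: [-0.8, 0.4, 0.1]
opening: 0.0462
```

Run:
```python
from h import *
from fit import *
q=np.load('q.npy')
o=robot.observe();print(o['tool_pos'],o['tool_rot'])
im,p=shot('wrist','w1')
for z in(.181,.159): print(proj(p,stay(q,.196,z)))
print([proj(p,stay(q,r,.137)).round(1) for r in(.102,.136,.17)])
```

```text
[0.56357285 0.1857242  0.22588657] [-3.13764817e+00 -1.34827197e-03  2.19517351e+00]
[256.78835358 197.7553324 ]
[256.70446462 190.45949765]
[array([256. ,  88.9]), array([256.2, 125.6]), array([256.5, 159.7])]
```

View pics/w1.png

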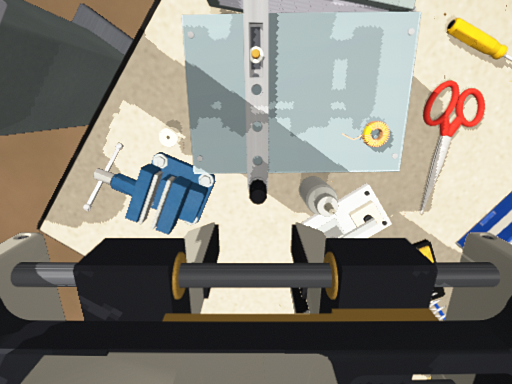

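The wrist view has the holes at (257,89), (257,127) and (257,160), the knob near (258,190) and the pin at (256,54). All are within about 1 px of my model, so I'm descending to grasp.

Request:
jog_arm --deltas '[0.01,0.02,-0.2,0,0,0,0.01,0.02,-0.4,0,0,0,0.01,0.02,-0.6,0,0,0,0.01,0.02,-0.71,0,0,0,0.01,0.02,-0.71,0,0,0]'

```text
time: 2.73
tool_pos: [0.563, 0.1857, 0.1558]
tool_rot: [-3.138, -0.001, 2.192]
contact_force: [-0.1, -0.4, -0.4]
opening: 0.046
```

Request:
jog_arm --deltas '[0,0,0,0,0,0,0,0,0,0,0,0,0,0,0,0,0,0,0,0,0,0,0,0,0,0,0,0,0,0]' --claw 0 --newtons 25

```text
time: 3.15
tool_pos: [0.5651, 0.188, 0.158]
tool_rot: [3.14, 0.001, 2.195]
contact_force: [-0.2, -0.6, -0.0]
opening: 0.017
```

```bash
cat > tcp.py <<'E'
from fit import *
from scipy.spatial.transform import Rotation as Ro
q=np.load('q.npy')
P=lambda a:c2w(q,[*piv(q,a),0])[:2]
def tcp(a,y,phi,zt=.022):
    d=np.array([np.cos(y),np.sin(y)]);r=.196*np.cos(phi)-zt*np.sin(phi)
    return np.array([*(P(a)+r*d),.135+.196*np.sin(phi)+zt*np.cos(phi)])
def rot(y,phi): # stay orientation; tool = this * fixed
    return Ro.from_euler('z',y)*Ro.from_euler('y',-phi)
def delta(A,B):
    (a0,y0,p0),(a1,y1,p1)=A,B
    return np.round(np.r_[(tcp(*B)-tcp(*A))*10,(rot(y1,p1)*rot(y0,p0).inv()).as_rotvec()/(np.pi/2)],3)
E
python3 - <<'E'
from tcp import *
y=q[2]+q[4];A=(q[3],y,0)
print(delta(A,(q[3],y,.085)),delta(A,(q[3],y,.17)))
pr=(q[3],y,.17)
yf=-1.1614;af=.641
for k in range(1,5):
    n=(q[3]+(af-q[3])*k/4,y+(yf-y)*k/4,.17);print(delta(pr,n));pr=n
print('total',delta((q[3],y,.17),pr),tcp(*pr))
E
```

```text
[-0.015  0.021  0.166 -0.044 -0.032 -0.   ] [-0.039  0.053  0.328 -0.087 -0.064 -0.   ]
[-0.146  0.102  0.    -0.     0.    -0.035]
[-0.13   0.113  0.     0.    -0.    -0.035]
[-0.114  0.121  0.    -0.     0.    -0.035]
[-0.097  0.128  0.     0.     0.    -0.035]
total [-0.487  0.464  0.     0.    -0.    -0.141] [0.51174993 0.23930084 0.18984261]
```

Now I'll lift the stay by about 0.17 rad, slowly and with the tool tilting along.

Request:
jog_arm --deltas '[-0.005,0.007,0.06,-0.016,-0.012,0,-0.01,0.014,0.12,-0.032,-0.023,0,-0.018,0.025,0.19,-0.05,-0.037,0,-0.028,0.038,0.26,-0.069,-0.051,0,-0.039,0.053,0.33,-0.087,-0.064,0]'

```text
time: 3.57
tool_pos: [0.561, 0.1934, 0.1909]
tool_rot: [3.139, 0.172, 2.195]
contact_force: [-0.9, 0.5, -0.3]
opening: 0.0003
```

Request:
jog_arm --deltas '[0,0,0,0,0,0,0,0,0,0,0,0]'

```text
time: 3.73
tool_pos: [0.5608, 0.194, 0.1906]
tool_rot: [3.139, 0.169, 2.197]
contact_force: [0.1, -0.1, 0.1]
opening: 0.0004
```

Run:
```python
from h import *
a,_=shot('side','s2');b,_=shot('top','t2')
s=cv2.resize(a[150:225,185:320],None,fx=4.5,fy=4.5,interpolation=3);t=cv2.resize(b[140:210,220:320],None,fx=4.5,fy=4.5,interpolation=3)
c=np.zeros((300,0,3),np.uint8)
w=max(s.shape[1],t.shape[1]);f=lambda m:cv2.copyMakeBorder(m,0,0,0,w-m.shape[1],0)
o=np.vstack([f(s),f(t)])[:600];print(s.shape,t.shape,o.shape)
cv2.imwrite('pics/l2.png',o[:,:,::-1])
```

```text
(338, 608, 3) (315, 450, 3) (600, 608, 3)
```

View pics/l2.png

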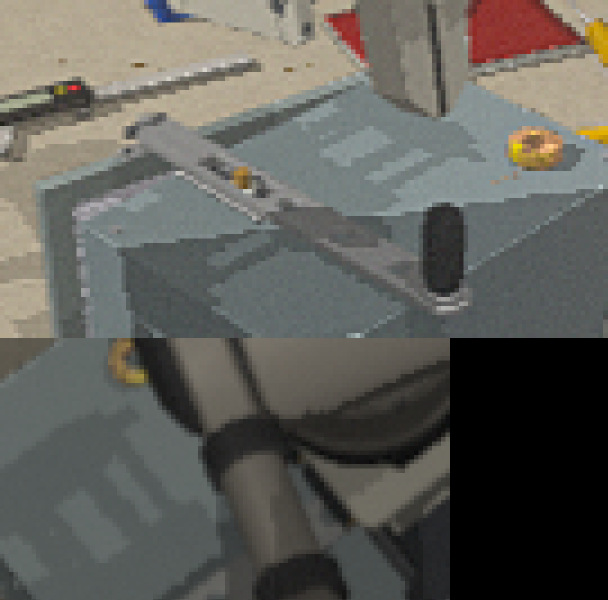

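The jaws are shut on nothing (opening 0). The stay is still flat on the pin with its knob at crop (443,250), and the fingertips look well off the knob. I'll check where the tip should project.

Run:
```python
from tcp import *
o=robot.observe();R=Ro.from_euler('xyz',o['tool_rot']).as_matrix()
tip=o['tool_pos']+R@[0,0,.011];S=load('s2')
print(o['tool_pos'],'zaxis',R[:,2],'tip',tip,proj(S,tip),'knobtop',proj(S,stay(q,.196,.177)),proj(S,stay(q,.196,.159)))
# where does the seen tip (283,175) lie if z=tip z
print(atz(S,282.8,175.5,tip[2]), atz(S,282.8,175.5,.177))
W=load('w1');print(ray(W,256,192))
```

```text
[0.56087868 0.19311544 0.18979244] zaxis [ 0.09924174 -0.13547863 -0.98579745] tip [0.56197034 0.19162517 0.17894867] [281.43533185 194.42843975] knobtop [283.08844611 196.41413564] [282.88208625 204.58007031]
[0.57668638 0.25822878 0.17894867] [0.57732404 0.26149266 0.177     ]
(array([0.51752566, 0.25113863, 0.41304995]), array([ 0.17698892, -0.24463844, -0.95332416]))
```

Run:
```python
from tcp import *
W=load('w1');o=np.array([.5636,.1857,.2259])
print('w1 tip',proj(W,o-[0,0,.011]),'tcp',proj(W,o),'gp',proj(W,o+[0,0,.008]))
st=robot.observe();R=Ro.from_euler('xyz',st['tool_rot']).as_matrix()
w,p=shot('wrist','w3');a=cv2.imread('pics/s2.png')[:,:,::-1]
for d in(.011,0,-.008):print(d,proj(p,st['tool_pos']+R@[0,0,d]))
print('knob',proj(p,stay(q,.196,.177)),proj(p,stay(q,.196,.159)))
s=cv2.resize(a[100:225,215:345],None,fx=3,fy=3,interpolation=3)[:384,:288]
o=np.hstack([w,s[:,:288]] if s.shape[0]==384 else [w,cv2.copyMakeBorder(s,0,384-s.shape[0],0,0,0)])
cv2.imwrite('pics/l3.png',o[:,:,::-1]);print(o.shape,st['opening'])
```

```text
w1 tip [254.74475801 213.17420334] tcp [254.69384769 218.7652581 ] gp [254.65337845 223.20946549]
0.011 [254.77905913 213.0987867 ]
0 [254.78239795 218.70774461]
-0.008 [254.7850519  223.16623455]
knob [254.24555594 216.79601506] [254.24225328 205.36497749]
(384, 800, 3) 0.000504559143911393
```

View pics/l3.png

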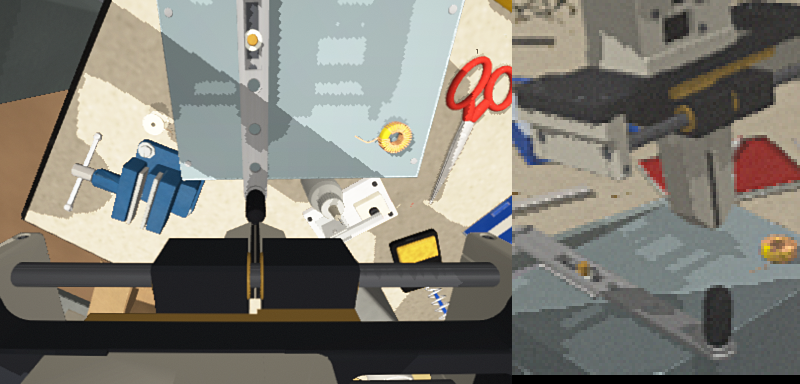

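Run:
```python
from tcp import *
p=load('w3');S=load('s2');st=robot.observe();R=Ro.from_euler('xyz',st['tool_rot']).as_matrix()
print(p['fx'],p['k1'])
for d in(.011,0,-.01,-.02,-.03,-.04,-.05):
    X=st['tool_pos']+R@[0,0,d];print(d,X.round(3),proj(p,X).round(1),proj(S,X).round(1))
w=cv2.imread('pics/w3.png')[170:300,190:320];s=cv2.imread('pics/s2.png')[140:240,240:340]
o=np.hstack([cv2.resize(w,(400,400),interpolation=3),cv2.resize(s,(400,400),interpolation=3)])
cv2.imwrite('pics/l4.png',o)
```

```text
273.9571186439937 -0.015271155629852868
0.011 [0.562 0.191 0.179] [254.7 213.2] [281.5 194.5]
0 [0.561 0.193 0.19 ] [254.7 218.8] [280.8 189.1]
-0.01 [0.56  0.194 0.2  ] [254.7 224.5] [280.3 184.1]
-0.02 [0.559 0.196 0.209] [254.7 230.7] [279.7 179.1]
-0.03 [0.558 0.197 0.219] [254.7 237.6] [279.1 174. ]
-0.04 [0.557 0.198 0.229] [254.7 245.3] [278.5 168.8]
-0.05 [0.556 0.2   0.239] [254.7 253.9] [277.9 163.6]
```

View pics/l4.png

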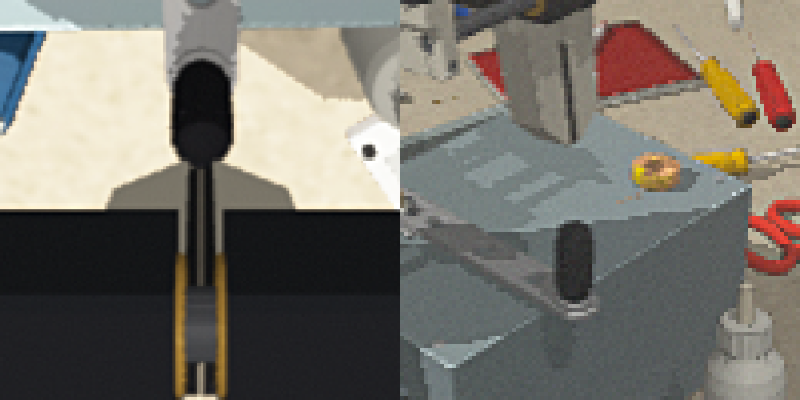

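The fingertips sit about 20–30 mm higher along the tool axis than I expected: in the crop they end at about (575,145) right and (200,165) left. The jaws closed just above the knob and nothing was displaced. I'll straighten the tool, reopen it, go lower and grasp again, using the closed opening (16 mm) as the check.

Request:
jog_arm --deltas '[0.04,-0.05,0.1,0.087,0.064,0,0.04,-0.05,0.1,0.087,0.064,0,0.04,-0.05,0.1,0.087,0.064,0,0.04,-0.05,0.1,0.087,0.064,0,0.04,-0.05,0.1,0.087,0.064,0]' --claw 0.34

```text
time: 4.3
tool_pos: [0.5644, 0.1881, 0.1994]
tool_rot: [-3.14, 0.0, 2.195]
contact_force: [-0.5, -0.0, -0.3]
opening: 0.0284
```

Request:
jog_arm --deltas '[0,0,-0.15,0,0,0,0,0,-0.3,0,0,0,0,0,-0.42,0,0,0,0,0,-0.42,0,0,0,0,0,-0.42,0,0,0]'

```text
time: 4.72
tool_pos: [0.564, 0.1889, 0.1576]
tool_rot: [-3.14, -0.0, 2.197]
contact_force: [-0.1, 0.6, 0.4]
opening: 0.0315
```

Run:
```python
from tcp import *
w,p=shot('wrist','w5');a,S=shot('side','s5');st=robot.observe();print(st['tool_pos'],st['tool_rot'],st['opening'],st['contact_force'])
R=Ro.from_euler('xyz',st['tool_rot']).as_matrix()
for d in(.011,-.008,-.02):
    X=st['tool_pos']+R@[0,0,d];print(d,proj(S,X).round(1))
o=np.hstack([cv2.resize(w[170:300,190:320],(400,400),interpolation=3),cv2.resize(a[140:240,240:340],(400,400),interpolation=3)])
cv2.imwrite('pics/l5.png',o[:,:,::-1])
```

```text
[0.56504663 0.18887767 0.15895253] [3.14053919e+00 8.03695479e-04 2.19643983e+00] 0.03069575718799499 [0.95452748 0.16248489 0.18933827]
0.011 [283.  209.1]
-0.008 [283.2 200.6]
-0.02 [283.4 195.1]
```

View pics/l5.png

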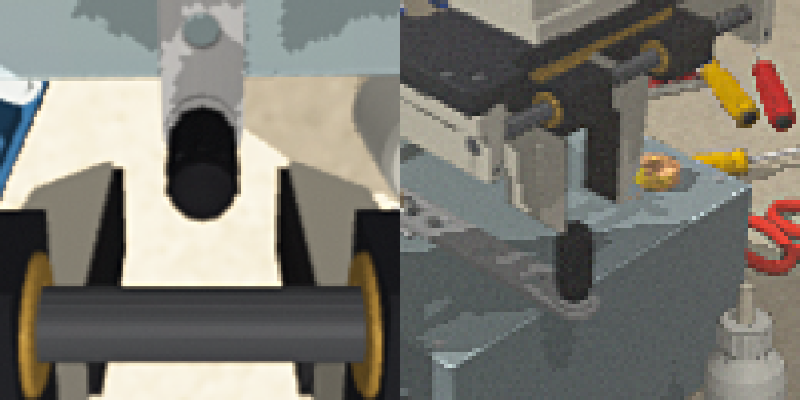

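The tips are still only level with the knob's top: (560,235) and (610,200) in the right crop, with the knob top at (575,225). Both views put the tips about 20 mm behind the TCP rather than 11 mm ahead, so I'm going 30 mm lower before closing.

Request:
jog_arm --deltas '[0,0,-0.1,0,0,0,0,0,-0.2,0,0,0,0,0,-0.3,0,0,0,0,0,-0.3,0,0,0]'

```text
time: 5.15
tool_pos: [0.5633, 0.188, 0.1253]
tool_rot: [-3.137, -0.002, 2.196]
contact_force: [-0.2, 0.3, -0.3]
opening: 0.0311
```

Request:
jog_arm --deltas '[0,0,0,0,0,0,0,0,0,0,0,0,0,0,0,0,0,0,0,0,0,0,0,0,0,0,0,0,0,0]' --claw 0 --newtons 25

```text
time: 5.57
tool_pos: [0.5652, 0.1884, 0.1286]
tool_rot: [3.141, 0.0, 2.196]
contact_force: [0.2, 0.8, -0.5]
opening: 0.0155
```

Request:
jog_arm --deltas '[0,0,0,0,0,0,0,0,0,0,0,0,0,0,0,0,0,0]'

```text
time: 5.82
tool_pos: [0.5652, 0.1883, 0.1284]
tool_rot: [3.141, 0.0, 2.196]
contact_force: [1.1, -0.3, 0.1]
opening: 0.0153
```

Knob gripped: the opening holds at 15.4 mm. Lifting.

Request:
jog_arm --deltas '[0.001,-0.002,0.06,-0.016,-0.012,0,0.001,-0.001,0.12,-0.032,-0.023,0,-0.001,0.001,0.19,-0.05,-0.037,0,-0.004,0.006,0.26,-0.069,-0.051,0,-0.009,0.013,0.33,-0.087,-0.064,0]'

```text
time: 6.23
tool_pos: [0.5641, 0.1892, 0.1615]
tool_rot: [3.14, 0.172, 2.195]
contact_force: [1.4, -0.4, -0.4]
opening: 0.0154
```

Request:
jog_arm --deltas '[0,0,0,0,0,0,0,0,0,0,0,0]'

```text
time: 6.4
tool_pos: [0.5638, 0.1901, 0.1613]
tool_rot: [3.139, 0.169, 2.196]
contact_force: [0.1, -0.1, -1.5]
opening: 0.0152
```

```bash
sed -i 's/zt=.022/zt=-.007/' tcp.py
python3 - <<'E'
from tcp import *
y=q[2]+q[4];s=(q[3],y,.17);pr=s
for k in range(1,6):
    n=(q[3]+(.641-q[3])*k/5,y+(-1.1614-y)*k/5,.17);print(delta(s,n));
print(tcp(*s),tcp(*n),tcp(.641,-1.1614,0))
E
```

```text
[-0.12   0.079  0.     0.     0.    -0.028]
[-0.23   0.166  0.     0.     0.    -0.056]
[-0.33   0.259  0.    -0.     0.    -0.084]
[-0.419  0.357  0.    -0.     0.    -0.113]
[-0.497  0.459  0.     0.    -0.    -0.141]
[0.5633633  0.18894399 0.16126065] [0.5137029  0.23480001 0.16126065] [0.51435616 0.23329452 0.128     ]
```

Request:
jog_arm --deltas '[-0.04,0.026,0,0,0,-0.01,-0.08,0.052,0,0,0,-0.02,-0.12,0.079,0,0,0,-0.028,-0.175,0.122,0,0,0,-0.042,-0.23,0.166,0,0,0,-0.056]'

```text
time: 6.82
tool_pos: [0.5405, 0.2061, 0.1608]
tool_rot: [3.141, 0.169, 2.105]
contact_force: [0.7, -2.5, 0.2]
opening: 0.0152
```

Request:
jog_arm --deltas '[-0.05,0.046,0,0,0,-0.014,-0.1,0.093,0,0,0,-0.028,-0.145,0.142,0,0,0,-0.042,-0.189,0.191,0,0,0,-0.057,-0.189,0.191,0,0,0,-0.057]'

```text
time: 7.23
tool_pos: [0.521, 0.2263, 0.1607]
tool_rot: [3.141, 0.168, 2.017]
contact_force: [-0.0, 1.3, -1.2]
opening: 0.0153
```

Request:
jog_arm --deltas '[-0.04,0.05,0,0,0,-0.014,-0.078,0.102,0,0,0,-0.028,-0.078,0.102,0,0,0,-0.028,-0.078,0.102,0,0,0,-0.028]'

```text
time: 7.57
tool_pos: [0.5139, 0.236, 0.1607]
tool_rot: [3.141, 0.168, 1.975]
contact_force: [-0.8, 2.2, -1.2]
opening: 0.0155
```

Run:
```python
from tcp import *
st=robot.observe();print(st['tool_pos'],st['tool_rot'],st['opening'],st['contact_force'],st['torque'])
w,p=shot('wrist','w6');a,S=shot('side','s6')
pin=c2w(q,[-.045+q[5],-.042,.141]);print('pin w',proj(p,pin),'s',proj(S,pin))
def hp(r,phi=.17,y=-1.1614,a=.641): return np.r_[P(a)+np.array([np.cos(y),np.sin(y)])*(r*np.cos(phi)),.135+r*np.sin(phi)]
for r in(.102,.136,.17):print(r,proj(p,hp(r)),proj(S,hp(r)))
W=cv2.resize(w[40:170,200:330],(400,400),interpolation=3);s=cv2.resize(a[165:225,210:270],(400,400),interpolation=3)
cv2.imwrite('pics/l6.png',np.hstack([W,s])[:,:,::-1])
```

```text
[0.51388586 0.23596703 0.16074163] [3.14057859 0.16842899 1.97519588] 0.015508371547681107 [-0.84073423  2.23202894 -1.24577699] [ 0.43589622  0.00540883 -0.03680346]
pin w [253.09346837 135.18546992] s [238.51101158 187.30999334]
0.102 [252.44225477  83.55435702] [230.29190585 175.22942529]
0.136 [252.95507672 139.3986557 ] [237.72139853 179.81773533]
0.17 [253.41601747 189.43500225] [245.67994291 184.73324257]
```

View pics/l6.png

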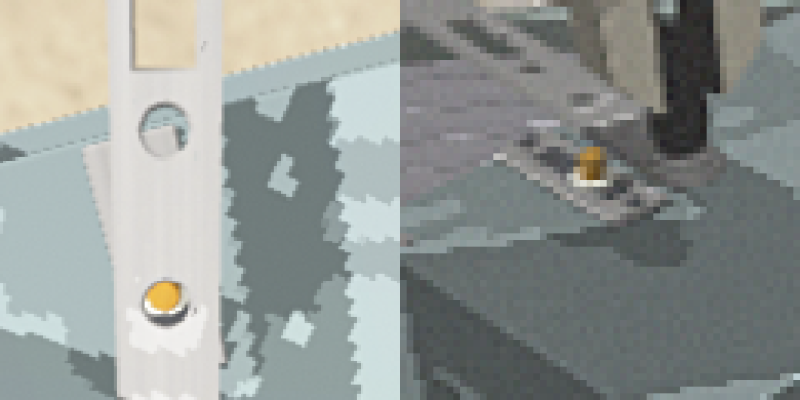

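The pin's brass top shows inside the middle hole: pin at crop (163,297), hole at (166,303), first hole at (164,130). Now I'll work out the small correction.

Run:
```python
from tcp import *
from scipy.optimize import brentq
p=load('w6')
def hp(r,phi,y,a,h=.002): 
    rr=r*np.cos(phi)-h*np.sin(phi);return np.r_[P(a)+np.array([np.cos(y),np.sin(y)])*rr,.135+r*np.sin(phi)+h*np.cos(phi)]
f=least_squares(lambda v:np.r_[proj(p,hp(.136,v[2],v[1],v[0]))-[253.9,138.5],proj(p,hp(.102,v[2],v[1],v[0]))-[253.3,82.2],(v[2]-.17)/.005],[.641,-1.16,.17])
print(f.x,f.fun);a,y,phi=f.x
pin=atz(p,253.0,136.5,.141);pm=c2w(q,[-.045+q[5],-.042,.141]);print('pin',pin,pm)
for pn in (pin,(pin+pm)/2):
    af=brentq(lambda a:np.linalg.norm(P(a)-pn[:2])-.136,0,1.2);d=pn[:2]-P(af);yf=np.arctan2(d[1],d[0]);print(af,yf)
    for ph in(.17,.08,.05,.03,0): print(ph,delta((a,y,phi),(af,yf,ph)))
```

```text
[ 0.64627539 -1.15939323  0.16984041] [-0.01050995  0.17657461  0.0138327  -0.15093176 -0.03191858]
pin [0.49077954 0.28744819 0.141     ] [0.49047084 0.28835008 0.141     ]
0.6340586351193229 -1.1585815409660873
0.17 [ 0.001 -0.018  0.    -0.    -0.     0.001]
0.08 [ 0.007 -0.032 -0.175  0.052  0.023  0.001]
0.05 [ 0.008 -0.034 -0.234  0.07   0.031  0.001]
0.03 [ 0.008 -0.034 -0.273  0.082  0.036  0.001]
0 [ 0.007 -0.033 -0.332  0.099  0.043  0.001]
0.6375774818171188 -1.1599943886966926
0.17 [-0.002 -0.013  0.    -0.    -0.    -0.   ]
0.08 [ 0.005 -0.028 -0.175  0.052  0.023 -0.   ]
0.05 [ 0.005 -0.029 -0.234  0.07   0.03  -0.   ]
0.03 [ 0.005 -0.03  -0.273  0.082  0.036 -0.   ]
0 [ 0.005 -0.029 -0.332  0.099  0.043 -0.   ]
```

Request:
jog_arm --deltas '[0.002,-0.02,-0.05,0.015,0.007,0,0.004,-0.025,-0.1,0.03,0.013,0,0.006,-0.032,-0.175,0.052,0.023,0,0.006,-0.032,-0.175,0.052,0.023,0,0.006,-0.032,-0.175,0.052,0.023,0]'

```text
time: 8.08
tool_pos: [0.515, 0.2315, 0.1434]
tool_rot: [-3.141, 0.081, 1.973]
contact_force: [0.0, -1.1, -0.1]
opening: 0.0152
```

Run:
```python
from tcp import *
st=robot.observe();print(st['tool_pos'],st['tool_rot'],st['contact_force'])
w,p=shot('wrist','w7')
print(proj(p,np.array([.49078,.28745,.141])))
cv2.imwrite('pics/l7.png',cv2.resize(w[60:180,200:310],(550,600),interpolation=3)[:,:,::-1])
```

```text
[0.5149583  0.23146453 0.14342804] [-3.14116626  0.08119529  1.97309627] [ 0.03056609 -1.11991225 -0.12166999]
[253.84540314 135.48744383]
```

View pics/l7.png

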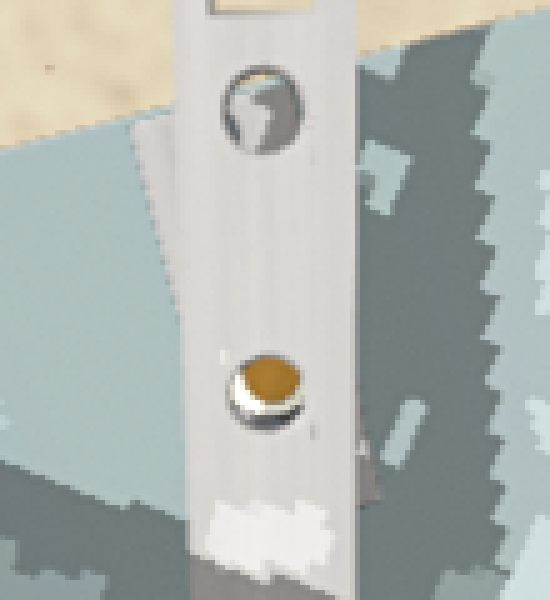

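The pin is at crop (272,379) where I predicted it; the hole is at (267,392) and the first hole at (263,110). I'll recompute the remaining correction.

Run:
```python
from tcp import *
from scipy.optimize import brentq
p=load('w7')
g=lambda x,y:np.array([200+(x+.5)/5-.5,60+(y+.5)/5-.5])
def hp(r,phi,y,a,h=.002): 
    rr=r*np.cos(phi)-h*np.sin(phi);return np.r_[P(a)+np.array([np.cos(y),np.sin(y)])*rr,.135+r*np.sin(phi)+h*np.cos(phi)]
f=least_squares(lambda v:np.r_[proj(p,hp(.136,v[2],v[1],v[0]))-g(267,392),proj(p,hp(.102,v[2],v[1],v[0]))-g(263,110),(v[2]-.08)/.005],[.641,-1.16,.08])
print(f.x,f.fun);a,y,phi=f.x
for m in((272,379),(272,381)):
    pn=atz(p,*g(*m),.141);print('pin',pn,'hole under now',hp(.136,phi,y,a,-.002))
    af=brentq(lambda a:np.linalg.norm(P(a)-pn[:2])-.136,0,1.2);d=pn[:2]-P(af);yf=np.arctan2(d[1],d[0]);print(af,yf)
    for ph in(.08,.06,.05,.04,.02,0): print(ph,delta((a,y,phi),(af,yf,ph)))
```

```text
[ 0.6266155  -1.15894123  0.07986409] [-0.01043169  0.14916972  0.01371151 -0.12949272 -0.02718218]
pin [0.49085206 0.28754342 0.141     ] hole under now [0.49058517 0.28656298 0.14385635]
0.6344894438391138 -1.1580201342667287
0.08 [ 0.002  0.013  0.    -0.    -0.     0.001]
0.06 [ 0.003  0.011 -0.039  0.012  0.005  0.001]
0.05 [ 0.003  0.011 -0.059  0.017  0.008  0.001]
0.04 [ 0.003  0.011 -0.078  0.023  0.01   0.001]
0.02 [ 0.003  0.011 -0.117  0.035  0.015  0.001]
0 [ 0.002  0.012 -0.157  0.047  0.02   0.001]
pin [0.49095514 0.28729882 0.141     ] hole under now [0.49058517 0.28656298 0.14385635]
0.6325239845217178 -1.1571004044633626
0.08 [ 0.004  0.01   0.    -0.    -0.     0.001]
0.06 [ 0.004  0.009 -0.039  0.012  0.005  0.001]
0.05 [ 0.004  0.009 -0.059  0.017  0.008  0.001]
0.04 [ 0.004  0.009 -0.078  0.023  0.01   0.001]
0.02 [ 0.004  0.009 -0.117  0.035  0.015  0.001]
0 [ 0.004  0.01  -0.157  0.047  0.02   0.001]
```

Request:
jog_arm --deltas '[0.003,0.011,0,0,0,0,0.003,0.011,-0.02,0.006,0.003,0,0.003,0.011,-0.039,0.012,0.005,0,0.003,0.011,-0.049,0.014,0.006,0,0.003,0.011,-0.055,0.016,0.007,0]'

```text
time: 8.55
tool_pos: [0.5152, 0.2334, 0.138]
tool_rot: [3.141, 0.053, 1.974]
contact_force: [0.8, -0.8, -0.2]
opening: 0.0149
```

Request:
jog_arm --deltas '[0,0,0,0,0,0,0,0,0,0,0,0]'

```text
time: 8.72
tool_pos: [0.5151, 0.2334, 0.1381]
tool_rot: [3.141, 0.053, 1.974]
contact_force: [0.7, -1.8, -0.3]
opening: 0.0152
```

Request:
jog_arm --deltas '[0,0,-0.01,0.003,0.001,0,0,0,-0.02,0.006,0.002,0,0,0,-0.02,0.006,0.002,0]'

```text
time: 8.97
tool_pos: [0.5151, 0.2333, 0.136]
tool_rot: [3.141, 0.042, 1.974]
contact_force: [0.2, -0.6, -0.4]
opening: 0.0152
```

Request:
jog_arm --deltas '[0,0,-0.01,0.003,0.001,0,0,0,-0.02,0.006,0.002,0,0,0,-0.03,0.009,0.004,0,0,0,-0.03,0.009,0.004,0]'

```text
time: 9.3
tool_pos: [0.515, 0.2334, 0.1328]
tool_rot: [3.141, 0.027, 1.974]
contact_force: [-0.0, -0.7, -0.9]
opening: 0.0148
```

Request:
jog_arm --deltas '[0,0,-0.01,0.003,0.001,0,0,0,-0.02,0.006,0.002,0,0,0,-0.02,0.006,0.002,0]'

```text
time: 9.55
tool_pos: [0.5151, 0.2334, 0.1309]
tool_rot: [3.14, 0.017, 1.974]
contact_force: [0.5, -1.2, -1.3]
opening: 0.0153
```

Request:
jog_arm --deltas '[0,0,-0.01,0.003,0.001,0,0,0,-0.02,0.006,0.002,0,0,0,-0.02,0.006,0.002,0]'

```text
time: 9.8
tool_pos: [0.5151, 0.2335, 0.129]
tool_rot: [3.139, 0.007, 1.974]
contact_force: [-0.8, 0.6, -0.2]
opening: 0.0153
```

Request:
jog_arm --deltas '[0,0,-0.005,0.002,0.001,0,0,0,-0.01,0.003,0.001,0,0,0,-0.01,0.003,0.001,0]'

```text
time: 10.05
tool_pos: [0.5152, 0.2337, 0.1287]
tool_rot: [3.138, 0.002, 1.974]
contact_force: [-2.3, 0.7, 3.7]
opening: 0.0152
```

The stay is seated (light upward reaction of 3.7 N at the flat height). Releasing and withdrawing upward.

Request:
jog_arm --deltas '[0,0,0,0,0,0,0,0,0,0,0,0,0,0,0,0,0,0,0,0,0,0,0,0,0,0,0,0,0,0]' --claw 0.34

```text
time: 10.47
tool_pos: [0.5152, 0.2333, 0.1279]
tool_rot: [3.139, 0.003, 1.974]
contact_force: [0.3, 0.6, -0.6]
opening: 0.031
```

Request:
jog_arm --deltas '[0,0,0.15,0,0,0,0,0,0.35,0,0,0,0,0,0.6,0,0,0,0,0,0.9,0,0,0,0,0,1.0,0,0,0]'

```text
time: 10.88
tool_pos: [0.5167, 0.2339, 0.2323]
tool_rot: [3.132, 0.003, 1.974]
contact_force: [-0.1, 0.1, 0.7]
opening: 0.0313
```

Request:
jog_arm --deltas '[0.0,-0.4,0.1,0,0,0,0.0,-0.8,0.2,0,0,0,0.0,-1.0,0.2,0,0,0,0.0,-1.0,0.2,0,0,0]'

```text
time: 11.22
tool_pos: [0.5155, 0.1299, 0.2484]
tool_rot: [3.138, 0.004, 1.97]
contact_force: [0.9, 0.3, 0.2]
opening: 0.0315
```

Request:
jog_arm --deltas '[0.0,-0.4,0,0,0,0,0.0,-0.8,0,0,0,0,0.0,-1.0,0,0,0,0,0.0,-1.0,0,0,0,0,0.0,-1.0,0,0,0,0]'

```text
time: 11.63
tool_pos: [0.5152, 0.0333, 0.2476]
tool_rot: [3.139, 0.002, 1.972]
contact_force: [0.2, 0.8, -0.8]
opening: 0.031
```

Run:
```python
from tcp import *
a,S=shot('side','s8');b,T=shot('top','t8');st=robot.observe();print(st['tool_pos'],st['contact_force'],st['time'])
from numpy.linalg import norm
d=np.array([np.cos(-1.158),np.sin(-1.158)])
for r in(.102,.136,.17,.196):
    X=np.r_[P(.634)+r*d,.137];print(r,proj(S,X),proj(T,X))
s=cv2.resize(a[165:225,205:305],None,fx=4,fy=4,interpolation=3);t=cv2.resize(b[130:220,210:310],None,fx=4,fy=4,interpolation=3)
cv2.imwrite('pics/l8.png',np.vstack([s,t])[:,:,::-1]);print(s.shape,t.shape)
```

```text
[0.51512513 0.03459189 0.24775476] [-0.40976718  0.30488876  0.63440177] 11.7333
0.102 [231.1349252  181.92546022] [242.27990185 213.45043751]
0.136 [238.80961103 189.16149072] [256.97267224 206.81116515]
0.17 [246.96782006 196.8523518 ] [271.57210661 200.21169424]
0.196 [253.55956065 203.06568637] [282.67063496 195.19317376]
(240, 400, 3) (360, 400, 3)
```

View pics/l8.png

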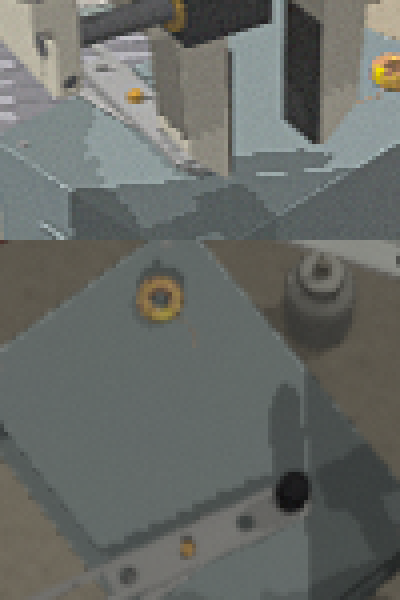

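The top crop shows the brass pin at (187,547) in the middle hole, with the outer holes at (127,576) and (246,522). That is within 1 px of a flat, seated stay. The toroid and bottle look undisturbed and the arm is clear, so I'm handing in.

```bash
python3 -c "
from cell import robot
print(robot.hand_in())"
```

```text
the job is handed in; nothing more can be done
None
```

The stay now hangs on the pin by its middle hole, lying flat, with the vent door open at about 0.63 rad by my model. I lifted it off by the knob, swung the door out, lined the hole up with the wrist camera and lowered it in small steps. I then released the knob, backed the arm clear and handed in at about 11.7 s.

- **Fit:** In the last top view the pin is in the middle hole. The pin and the two outer holes are within about 1 px of where a flat, seated stay should appear.
- **Force:** It showed no resistance over the pin, then an upward reaction of about 3.7 N at the tool once it was at flat height. That is the highest force I read, well under 25 N, but I only read forces at the end of each move.
- **Bystanders:** The toroid and bottle look undisturbed in that view. The bobbin was outside the last pictures, but nothing came near it.
- **First grasp missed:** The jaws closed just above the knob and the arm lifted away empty, disturbing nothing. In the pictures the fingertips sat about 20 mm behind the reported TCP, not 11 mm ahead as the text says. I went 30 mm lower and the second grasp held at 15–16 mm.
- **Not tested:** I did not push on the door to confirm it is held, and I checked flatness only from the pictures and that final contact.

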